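# Set the receiving pan under the draw-off spout

### The arm

A 6-joint arm with a two-finger parallel gripper is mounted at the origin on the work surface. World frame = base frame: x ahead of the robot, y to its left, z up, the work surface at z = 0. Lengths are in m, angles in rad, forces in N, time in s.
With the tool pointing down it reaches from about 0.25 to 0.8 m from the base axis. Payload 3.9 kg.
Tool frame: the origin (TCP) lies between the finger pads; the fingertips stand 22 mm ahead of it and the grasp point (between the pads) lies 3 mm ahead of it; z points along the fingers, y is the direction in which the jaws open and shut (so a half turn about z gives the same grasp; the last joint's range is limited). The gripper opens to 85 mm and grips with 20 to 120 N. Pads are 22 mm wide; open, the fingers measure 114 mm over their backs; the gripper's body (76 mm by 85 mm) begins 54 mm behind the grasp point. The pads swing forward as they close: fully open they stand 13 mm farther back than shut.
Start: joints at [-1.143, 0.26, -0.138, 1.173, 0, 1.571], TCP at [0.218, -0.478, 0.253] pointing down, gripper open.
Joint ranges: [-2.78, 2.78], [-0.83, 1.72], [-1.28, 1.37], [-1.9, 2.12], [-1.57, 1.48], [-3.14, 3.14]. Speed limits (rad/s): [2.57, 2.57, 3.14, 3.14, 3.14, 3.14].

### API

Orientations are given as [roll, pitch, yaw] about the fixed x, y, z axes, in that order (R = Rz(yaw) Ry(pitch) Rx(roll)).
In Python, from cell import env gives the robot as it stands.
- The arm moves only by the tool jog_arm, never from a script. Its argument "commands" is a list of rows, each a list of 7 numbers: the shift along the tool's x, y, z in cm, then the turn, a rotation vector about the tool's x, y, z in degrees, then the opening in per cent of the stroke, from 0 (shut) to 100 (fully open). In form: [[tx, ty, tz, wx, wy, wz, fingers], ...]. A call has 1 to 5 rows; each row shifts and turns the pose as measured when the row begins, along the tool's axes as they then stand; what a row does not reach is not made up. A row lasts 1/8 s, in which the tool goes at most 62.5 mm and 10.7 degrees, less where a joint would pass 70% of its speed; a pose out of reach is approached as far as the arm can. A call with a gripper value outside its range is refused whole. The fingers move at their own pace and stop on an object; "grip_force" is the grip in N (left out, the last holds). Time passes only in rows, so rows that do not move let the fingers close. It gives the time, the measured TCP pose, the force and the opening at its end, in the units of the state.
- env.observe(): the state, without advancing time (a new reading comes with each control period).
- env.read_camera(name): name is "side" or "top"; returns a dict with "frame" (400x640x3 uint8, red, green, blue), "fx", "fy", "cx", "cy" (pixels), "rvec" (rotation vector, rad) and "tvec" (3), from world to camera coordinates, as OpenCV has them. Camera axes: x right, y down, z forward; pixel columns grow to the right and rows downward; lengths in m; the calibration is good to about 2 mm. A picture is of the moment at which its call begins. There is no depth.
- env.hand_in(): hands the job in, once; it reports no verdict.
The state is a dict: "clock": time; "joint_pos": joint angles; "joint_velocities": joint speeds; "tau": joint torques, N m; "ee_pos": TCP position; "tcp_rot": TCP orientation; "ft_force": force on the tool from outside, world axes, zero at the start; "moment": the same for the moment, N m; "opening": opening from 0.0 (shut) to 1.0 (fully open).
Only numpy, scipy, OpenCV 4.12 (cv2) and the standard library are available. Lean on these libraries where they do the work, as an engineer would, in place of code of your own. Each camera call takes 0.05 s, during which the arm holds its last target.

### The job

Get the draw-off ready: push the wide, low steel pan along the bench into the V-shaped stop until it rests fully home against both bars, keeping the swivel spout swung aside meanwhile. Then push the copper spout round until its outlet hangs over the middle of the pan, and move the fingers clear of everything. Only push with the fingers: the pan must stay flat on the bench, never lifted or tipped, and the other items on the bench must be left where they are.

Things in the scene. Friction and masses are not known exactly. Their poses are not given: they have to be found in the camera images.
- pan_center (a point): Centre of the loose receiving pan, half-way up: a plain round open steel pan with upright walls, 120 mm outside diameter, 45 mm tall, wall 4 mm, about 0.25 to 0.5 kg. It stands on the bench, so this point is 22.5 mm above the bench. It is the widest and lowest vessel on the bench.
- seat (a point): Point on the bench under the pan's centre when it rests against both bars of the fixed V-shaped stop (place and yaw vary). The V opens towards this frame's +y; the pan is pushed home along -y. Each dark steel bar is 30 mm tall, 8 mm thick, 104 mm long, at 45 degrees to y, touches the pan at (+-42, -42) mm, and runs from about (0, -85) to (+-74, -11) mm (inner face).
- pivot (a point): Point on the swivel axis of the spout, at the height of the tube's centreline, 205 mm above the bench, on top of a fixed upright steel post of 28 mm diameter (foot flange 64 mm) behind the V. It lies 135 mm from the seat along the seat's -y, and its axes are parallel to the seat's. A hub of 36 mm diameter round it reaches 219 mm above the bench.
- spout_tip (a point): Lowest point of the copper spout's outlet, 150 mm above the bench and 135 mm horizontally from the pivot. The spout is a level straight round tube of 16 mm diameter, centreline 205 mm above the bench, running out from the pivot and bent straight down over its last 13 mm of reach.
- spout (a joint): Swivel angle of the spout, rad. 0: it points along the seat's +y, its outlet exactly above the seat; positive: turned clockwise seen from above, towards the seat's +x (at 1.57 it points along the seat's +x). Starts at 1.0 to 1.6; travels from -1.0 to 1.9, with no stop or click at 0. Stiff: it stays where it is left; about 1.5 to 2.5 N pushes it at 90 mm from the pivot.
- bottle: Bystander: amber glass bottle with black cap, 56 mm diameter, 115 mm tall, origin at the centre of its underside.
- beaker: Bystander: clear glass cup, 68 mm diameter, 85 mm tall, origin at the centre of its underside.
- cup: Bystander: small steel cup, 60 mm diameter, 65 mm tall, origin at the centre of its underside.
- jar: Bystander: glass jar with steel lid, 60 mm diameter, 70 mm tall, origin at the centre of its underside.
- wrench: Bystander: wrench lying flat along its own x, less than 30 mm high.
- spoon: Bystander: spoon lying flat along its own x, less than 40 mm high.
- weight: Bystander: brass weight with a knob, 44 mm diameter, 50 mm tall, origin at the centre of its underside.
Things that resemble listed ones, but are neither listed nor needed, are in the scene too. What is shaped like the part that bears pan_center but blue or pink is not meant.

How it is judged:
On the way, in this order (a step that is already met when the one before it is completed fails the run):
1. the pan is home in the V-shaped stop while the spout is still swung aside (horizontal distance between pan_center and seat below 0.006 m and value of joint spout above 0.7 rad), for 0.2 s.
2. the spout's outlet is over the middle of the pan in the stop (horizontal distance between pan_center and seat below 0.006 m and horizontal distance between spout_tip and pan_center below 0.025 m), for 0.2 s.
At the end, for the whole second after the job is handed in: The pan stands flat in the V-shaped stop, its centre within 6 mm of the seat; the spout's outlet is within 25 mm (horizontally) of the pan's centre; both are at rest (all of step 2 and height (world z) of pan_center below 0.026 m and angle between pan_center's own z axis and vertical below 0.05 rad and linear speed of pan below 0.01 m/s and velocity of joint spout between -0.02 and 0.02 rad/s); the robot touches nothing.
It fails at once if the pan is lifted more than 12 mm or tipped more than 0.2 rad (height (world z) of pan_center above 0.0345 m or angle between pan_center's own z axis and vertical above 0.2 rad).
It fails at once if a bystander is moved more than 30 mm or knocked over ((distance of bottle from where it was at the start of the episode above 0.03 m or angle between bottle's own z axis and vertical above 0.5 rad) or (distance of beaker from where it was at the start of the episode above 0.03 m or angle between beaker's own z axis and vertical above 0.5 rad) or (distance of cup from where it was at the start of the episode above 0.03 m or angle between cup's own z axis and vertical above 0.5 rad) or (distance of jar from where it was at the start of the episode above 0.03 m or angle between jar's own z axis and vertical above 0.5 rad) or distance of wrench from where it was at the start of the episode above 0.03 m or distance of spoon from where it was at the start of the episode above 0.03 m or (distance of weight from where it was at the start of the episode above 0.03 m or angle between weight's own z axis and vertical above 0.5 rad)).
It also fails if it takes over 64 s, if anything falls off the work surface, if the arm or the gripper's body presses on something with over 40 N, if the wrist force passes 120 N, or if a joint passes its speed limit or range.

## Working session

There is one attempt and no reset: what is moved stays moved. The work goes in short steps, Python scripts to look and compute and a tool call to move; the robot and the scene stay as the last step left them, time stands still between calls to the robot, and variables do not carry over. Pictures are saved under pics/ and viewed, and the job is handed in when it is done.

Besides the shell and the picture viewer there is one more tool, called as name(argument=value, ...), one argument or row to a line, values as JSON. jog_arm: Moves the arm, as the interface text tells. Its arguments: {"type":"object","properties":{"commands":{"type":"array","items":{"type":"array","items":{"type":"number"}}},"grip_force":{"type":"number"}},"required":["commands"]}

```bash
ls; mkdir -p pics; python3 - <<'E'
from cell import env
import cv2, numpy as np
s=env.observe(); print(s)
for n in("top","side"):
    c=env.read_camera(n); cv2.imwrite(f"pics/{n}0.png",c["frame"][:,:,::-1]); R=cv2.Rodrigues(np.array(c["rvec"]))[0]
    print(n,c["fx"],c["cx"],c["cy"],-R.T@np.array(c["tvec"]),R.tolist())
E
```

```text
pics
{'clock': 0.0, 'joint_pos': array([-1.14302247e+00,  2.60685705e-01, -1.39413079e-01,  1.17269034e+00,
       -9.31721227e-06,  1.57080690e+00]), 'joint_velocities': array([-0.00264126,  0.00049251, -0.00030731, -0.00065174,  0.00073106,
        0.00010247]), 'tau': array([-3.22337175e-03, -4.05674744e+01,  2.53925157e+01,  1.87730446e-02,
       -2.63475577e-04, -2.20595808e-08]), 'ee_pos': array([ 0.21751973, -0.47709753,  0.25244733]), 'tcp_rot': array([-3.13959986e+00,  9.33826717e-06,  4.27763300e-01]), 'ft_force': array([-0.05226074, -0.51622966, -0.31594172]), 'moment': array([-0.01592205,  0.02358814, -0.0198588 ]), 'opening': 1.0014137722665468}
top 498.245426894029 329.125061790272 201.03829610358673 [0.34840326 0.05832717 1.71035496] [[-0.020822057507344893, -0.9997788873434224, -0.0029357015361852062], [-0.9921075402354782, 0.021025264750028194, -0.12361458995644731], [0.12364898110809562, 0.0003386215291101974, -0.9923259619733779]]
side 520.6985894141402 316.44355271820683 199.83727544929508 [ 0.17344123 -0.97374691  1.12459333] [[0.9273369800431738, -0.3736049169536447, -0.02157525138828119], [-0.268309379195193, -0.623575814001678, -0.7342773871147298], [0.2608758372871995, 0.6867114169869356, -0.6785066155163837]]
```

View pics/top0.png

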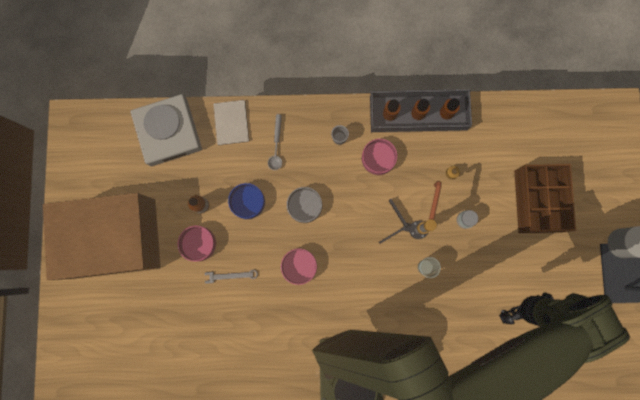

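View pics/side0.png

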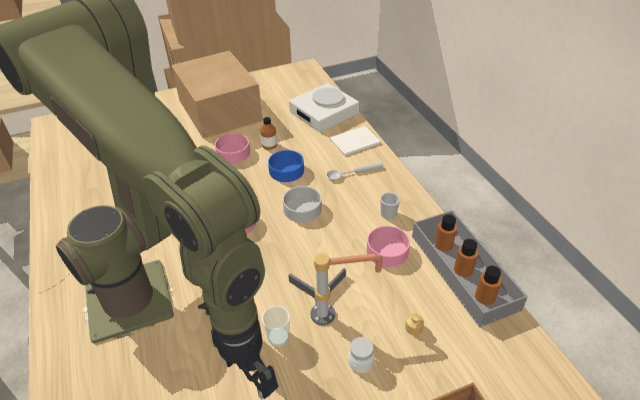

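```bash
python3 - <<'E'
import cv2
a=cv2.imread("pics/top0.png")[130:300,230:500]; cv2.imwrite("pics/top0z.png",cv2.resize(a,None,fx=2.95,fy=2.95,interpolation=2))
a=cv2.imread("pics/side0.png")[170:340,240:440]; cv2.imwrite("pics/side0z.png",cv2.resize(a,None,fx=3.5,fy=3.5,interpolation=2))
E
```

```text
(no output)
```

View pics/top0z.png

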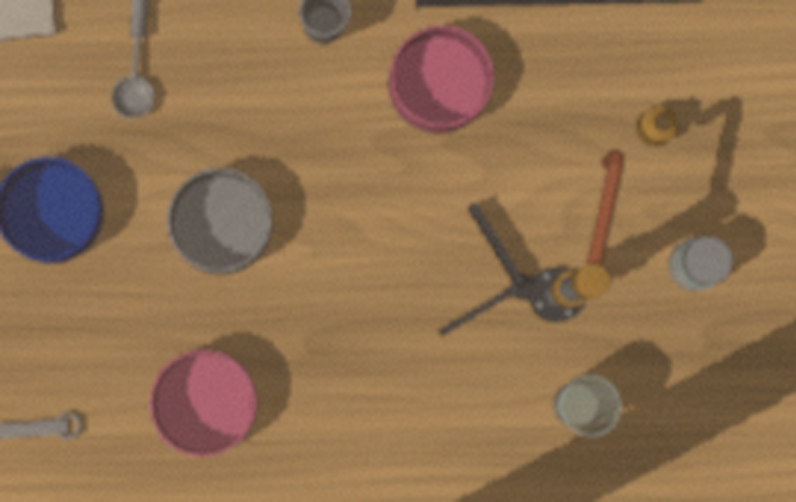

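View pics/side0z.png

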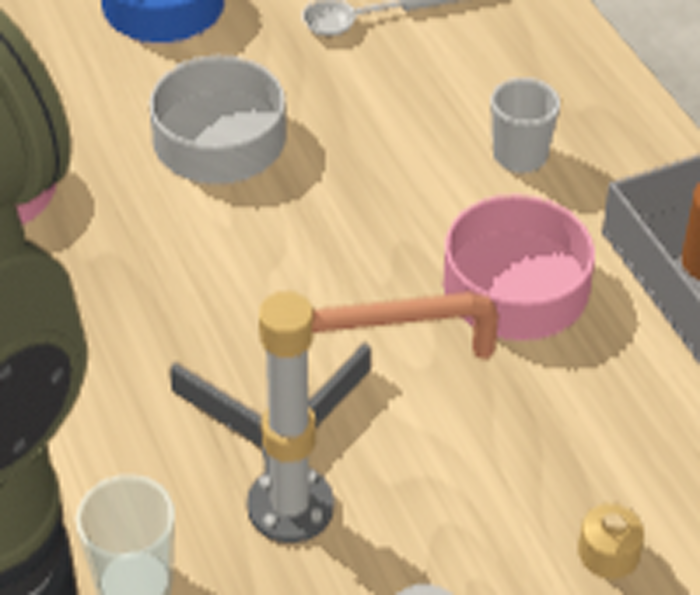

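```bash
cat > h.py <<'E'
import cv2, numpy as np
from cell import env
def cam(n):
    c=env.read_camera(n); c["R"]=cv2.Rodrigues(np.array(c["rvec"]))[0]; c["C"]=-c["R"].T@np.array(c["tvec"]).ravel(); return c
def ray(c,u,v):
    d=c["R"].T@np.array([(u-c["cx"])/c["fx"],(v-c["cy"])/c["fy"],1]); return d
def plane(c,u,v,z):
    d=ray(c,u,v); return c["C"]+d*(z-c["C"][2])/d[2]
def tri(c1,p1,c2,p2):
    d1=ray(c1,*p1);d2=ray(c2,*p2);d1/=np.linalg.norm(d1);d2/=np.linalg.norm(d2)
    t=np.linalg.lstsq(np.c_[d1,-d2],c2["C"]-c1["C"],rcond=None)[0]
    a=c1["C"]+t[0]*d1;b=c2["C"]+t[1]*d2
    return (a+b)/2,np.linalg.norm(a-b)
def proj(c,p):
    q=c["R"]@(np.array(p)-c["C"]); return c["fx"]*q[0]/q[2]+c["cx"],c["fy"]*q[1]/q[2]+c["cy"]
E
python3 - <<'E'
from h import *
np.set_printoptions(precision=4,suppress=True)
t=cam("top")
z=lambda u,v:(230+(u+.5)/2.95-.5,130+(v+.5)/2.95-.5)
P=lambda n,u,v,h:print(n,plane(t,*z(u,v),h))
P("pan rim",220,221,.045);P("pinkA",441,79,.045);P("pinkB",204,402,.045)
P("rim L",169,221,.045);P("rim R",271,221,.045)
P("hub",592,281,.219);P("tip",615,157,.213)
P("V apex",513,290,.03);P("end1",475,207,.03);P("end2",442,331,.03)
P("flange",557,294,.006)
P("collar?",570,288,.08)
P("beaker",589,405,.085);P("jar",705,262,.07);P("weight",658,124,.05);P("cup",325,15,.065)
im=t["frame"]; hsv=cv2.cvtColor(im,cv2.COLOR_RGB2HSV)
r=hsv[170:250,370:450]
m=((r[...,2]<85)&(r[...,1]<90)).astype(np.uint8)*255
cv2.imwrite("pics/m1.png",cv2.resize(m,None,fx=6,fy=6,interpolation=0))
ys,xs=np.nonzero(m); print(len(xs))
E
```

```text
pan rim [0.5457 0.1429 0.045 ]
pinkA [ 0.7053 -0.1146  0.045 ]
pinkB [0.3413 0.1638 0.045 ]
rim L [0.5469 0.2011 0.045 ]
rim R [0.5444 0.0847 0.045 ]
hub [ 0.4557 -0.2429  0.219 ]
tip [ 0.5836 -0.2737  0.213 ]
V apex [ 0.4609 -0.1903  0.03  ]
end1 [ 0.5575 -0.1503  0.03  ]
end2 [ 0.4158 -0.1076  0.03  ]
flange [ 0.4568 -0.2447  0.006 ]
collar? [ 0.4584 -0.2462  0.08  ]
beaker [ 0.3294 -0.2605  0.085 ]
jar [ 0.485  -0.4003  0.07  ]
weight [ 0.6464 -0.3609  0.05  ]
cup [0.7786 0.0179 0.065 ]
214
```

View pics/m1.png

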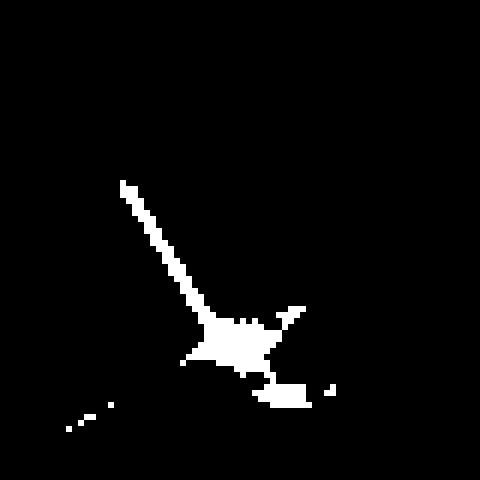

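```bash
python3 - <<'E'
import cv2
a=cv2.imread("pics/top0.png")[170:250,370:450]; cv2.imwrite("pics/top0y.png",cv2.resize(a,None,fx=7,fy=7,interpolation=0))
a=cv2.imread("pics/side0.png")[245:335,280:390]; cv2.imwrite("pics/side0y.png",cv2.resize(a,None,fx=6,fy=6,interpolation=0))
E
```

```text
(no output)
```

View pics/top0y.png

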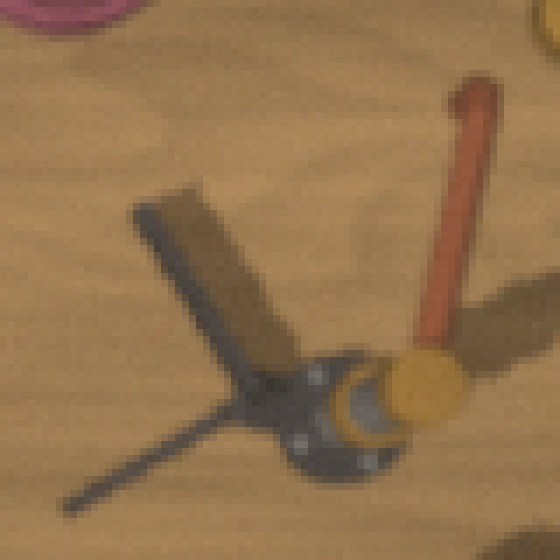

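View pics/side0y.png

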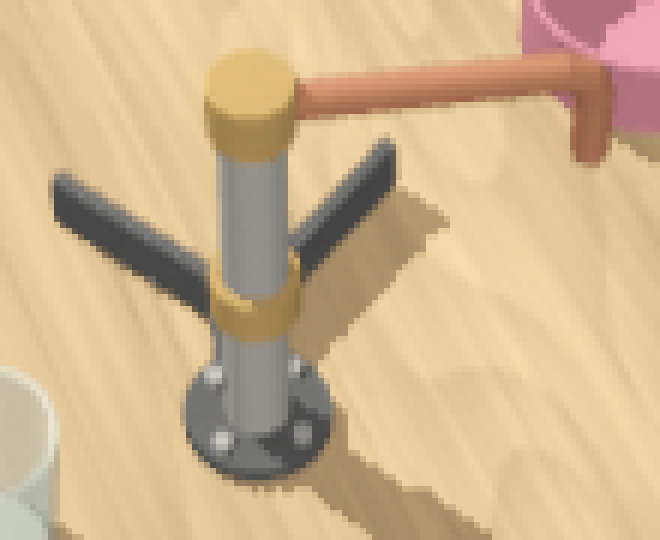

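```bash
python3 - <<'E'
from h import *
np.set_printoptions(precision=4,suppress=True)
t=cam("top");s=cam("side")
T=lambda u,v:(370+u/7-.5,170+v/7-.5); S=lambda u,v:(280+u/6-.5,245+v/6-.5)
for n,a,b,h in (("end1",T(148,208),S(388,145),.03),("end2",T(68,508),S(62,180),.03),("hub",T(427,383),S(253,83),.219),("tip",T(476,92),S(592,70),.21)):
    print(n,plane(t,*a,h),plane(s,*b,h),*tri(t,a,s,b))
a=T(472,110)
print("tipbottom side z.15",plane(s,*S(590,158),.15))
print("flange",plane(s,*S(257,418),.006),plane(t,*T(338,420),.006))
for p in ((125,380),(200,290),(150,245)):pass
# bar1 top-face midline points
for p in ((148,208),(190,285),(235,365)): print("bar1",plane(t,*T(*p),.03))
for p in ((68,508),(150,460),(225,415)): print("bar2",plane(t,*T(*p),.03))
for p in ((388,145),(345,187),(300,232)): print("bar1s",plane(s,*S(*p),.03))
for p in ((62,180),(130,216),(205,260)): print("bar2s",plane(s,*S(*p),.03))
# pan rim contour
for c,n,(x0,y0,x1,y1) in ((t,"top",(280,180,330,230)),(s,"side",(275,180,330,230))):
    hsv=cv2.cvtColor(c["frame"],cv2.COLOR_RGB2HSV)[y0:y1,x0:x1]
    m=(hsv[...,1]<45).astype(np.uint8)
    cs,_=cv2.findContours(m,cv2.RETR_EXTERNAL,cv2.CHAIN_APPROX_NONE); k=max(cs,key=cv2.contourArea)
    print(n,cv2.boundingRect(k),cv2.minEnclosingCircle(k),cv2.fitEllipse(k),cv2.contourArea(k))
    if n=="top":
        (e,_,_)=cv2.fitEllipse(k); print(plane(c,e[0]+x0,e[1]+y0,.04))
    cv2.imwrite(f"pics/pm_{n}.png",cv2.resize(m*255,None,fx=6,fy=6,interpolation=0))
print("pan side rim ctr",plane(s,240+218/3.5-.5,170+98/3.5-.5,.045))
E
```

```text
end1 [ 0.5596 -0.1503  0.03  ] [ 0.5607 -0.1502  0.03  ] [ 0.5601 -0.1504  0.0303] 0.001010821059216796
end2 [ 0.4152 -0.1066  0.03  ] [ 0.4182 -0.1117  0.03  ] [ 0.4173 -0.1075  0.0251] 0.0039831540569127966
hub [ 0.4578 -0.2435  0.219 ] [ 0.459  -0.2446  0.219 ] [ 0.4586 -0.2438  0.2182] 0.0014085214593066414
tip [ 0.5848 -0.2724  0.21  ] [ 0.5845 -0.2823  0.21  ] [ 0.5875 -0.2749  0.2005] 0.002421494375694788
tipbottom side z.15 [ 0.5897 -0.278   0.15  ]
flange [ 0.4564 -0.2472  0.006 ] [ 0.4562 -0.2423  0.006 ]
bar1 [ 0.5596 -0.1503  0.03  ]
bar1 [ 0.5216 -0.1692  0.03  ]
bar1 [ 0.4823 -0.1895  0.03  ]
bar2 [ 0.4152 -0.1066  0.03  ]
bar2 [ 0.4374 -0.1468  0.03  ]
bar2 [ 0.4583 -0.1837  0.03  ]
bar1s [ 0.5607 -0.1502  0.03  ]
bar1s [ 0.5332 -0.1647  0.03  ]
bar1s [ 0.5049 -0.1801  0.03  ]
bar2s [ 0.4182 -0.1117  0.03  ]
bar2s [ 0.4391 -0.1426  0.03  ]
bar2s [ 0.4607 -0.1781  0.03  ]
top (7, 8, 35, 34) ((24.005348205566406, 24.259357452392578), 17.224876403808594) ((24.362754821777344, 24.65787124633789), (32.29367446899414, 33.59346008300781), 41.98349380493164) 835.0
[0.546  0.1427 0.04  ]
side (8, 6, 38, 36) ((26.75, 23.5), 20.194467544555664) ((26.760662078857422, 23.48871612548828), (36.08910369873047, 39.00852966308594), 88.4089126586914) 1103.0
pan side rim ctr [0.5511 0.1465 0.045 ]
```

jog_arm(
  commands=[
    [0,0,-2,0,0,-10.7,100],
    [0,0,-2,0,0,-10.7,100],
    [0,0,-2,0,0,-10.7,100],
    [0,0,-2,0,0,-10.7,100],
    [0,0,-2,0,0,-10.7,100],
  ],
)

```text
clock: 0.88
ee_pos: [0.217, -0.4759, 0.3529]
tcp_rot: [-3.137, -0.006, 1.371]
ft_force: [1.2, 0.5, 0.6]
opening: 1.001
```

jog_arm(
  commands=[
    [5.3,1.4,0,0,0,0,100],
    [5.3,1.4,0,0,0,0,100],
    [5.3,1.4,0,0,0,0,100],
    [5.3,1.4,0,0,0,0,100],
    [5.3,1.4,0,0,0,0,100],
  ],
)

```text
clock: 1.5
ee_pos: [0.3413, -0.2282, 0.3546]
tcp_rot: [-3.142, -0.003, 1.363]
ft_force: [1.7, -0.5, -0.1]
opening: 1.001
```

jog_arm(
  commands=[
    [5.3,1.4,0,0,0,0,100],
    [5.3,1.4,0,0,0,0,100],
    [5.3,1.4,0,0,0,0,100],
    [5.3,1.4,0,0,0,0,100],
    [5.3,1.4,0,0,0,0,100],
  ],
)

```text
clock: 2.12
ee_pos: [0.467, 0.0254, 0.3559]
tcp_rot: [3.138, -0.002, 1.363]
ft_force: [-0.5, -0.4, 0.3]
opening: 0.998
```

jog_arm(
  commands=[
    [5.1,1.3,0,0,0,0,100],
    [5.1,1.3,0,0,0,0,100],
    [5.1,1.3,0,0,0,0,100],
    [5.0,1.3,0,0,0,0,100],
    [0,0,0,0,0,0,100],
  ],
)

```text
clock: 2.75
ee_pos: [0.5627, 0.2239, 0.3543]
tcp_rot: [3.139, -0.001, 1.369]
ft_force: [0.6, -0.6, -0.6]
opening: 0.998
```

```bash
python3 - <<'E'
from h import *
print(env.observe()["ee_pos"],env.observe()["tcp_rot"])
for n in("top","side"):
    c=cam(n); cv2.imwrite(f"pics/{n}1.png",c["frame"][:,:,::-1])
E
```

```text
[0.5627442  0.22387898 0.35428727] [ 3.13859486e+00 -1.20960991e-03  1.36880543e+00]
```

View pics/side1.png

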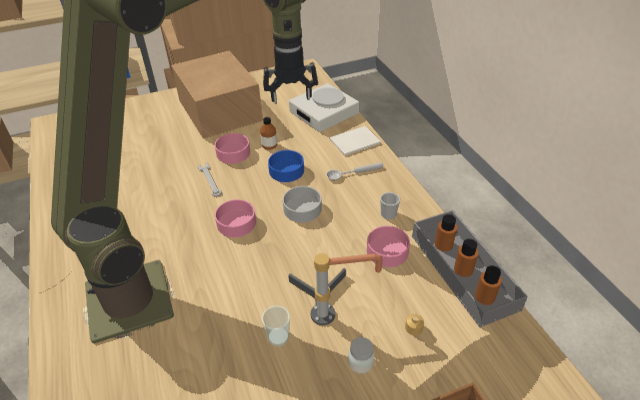

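jog_arm(
  commands=[
    [-0.8,0,6,0,0,0,100],
    [0,0,6,0,0,0,100],
    [0,0,6,0,0,0,100],
    [0,0,6,0,0,0,100],
    [0,0,3,0,0,0,100],
  ],
)

```text
clock: 3.48
ee_pos: [0.5633, 0.2066, 0.0862]
tcp_rot: [3.126, -0.006, 1.358]
ft_force: [-0.2, -0.1, -0.3]
opening: 0.999
```

```bash
python3 - <<'E'
from h import *
print(env.observe()["ee_pos"],env.observe()["tcp_rot"])
for n in("top","side"):
    c=cam(n); f=c["frame"][:,:,::-1]
    f=f[120:290,220:420] if n=="side" else f[130:300,180:430]
    cv2.imwrite(f"pics/{n}2.png",cv2.resize(f,None,fx=3.1,fy=3.1,interpolation=2))
E
```

```text
[0.56327408 0.20660933 0.08621266] [ 3.12596033 -0.00597071  1.35777148]
```

View pics/side2.png

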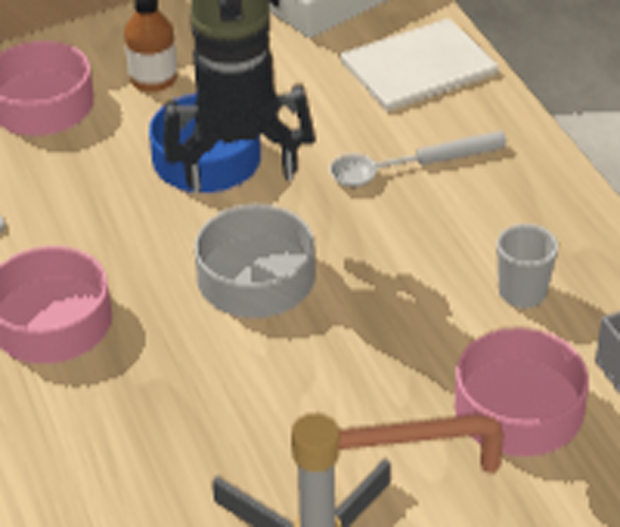

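View pics/top2.png

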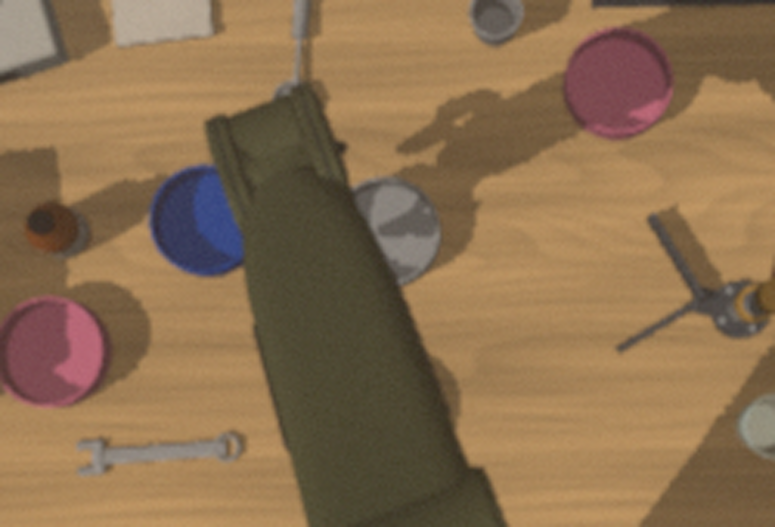

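```bash
python3 - <<'E'
from h import *
s=cam("side")
for z in(.064,.077):
    a=plane(s,220+197/3.1,120+188/3.1,z);b=plane(s,220+290/3.1,120+176/3.1,z);print(z,a,b,(a+b)/2,np.linalg.norm(a-b))
E
```

```text
0.064 [0.51961046 0.22261619 0.064     ] [0.61288202 0.20269043 0.064     ] [0.56624624 0.21265331 0.064     ] 0.095376200359567
0.077 [0.51536736 0.20795202 0.077     ] [0.60749566 0.1882705  0.077     ] [0.56143151 0.19811126 0.077     ] 0.09420714661460006
```

jog_arm(
  commands=[
    [0,-0.2,3,0,0,0,100],
    [0,0,1.5,0,0,0,100],
    [0,0,0.5,0,0,0,100],
    [0,0,0,0,0,0,100],
  ],
)

```text
clock: 4.12
ee_pos: [0.5697, 0.2084, 0.0459]
tcp_rot: [3.112, -0.015, 1.356]
ft_force: [-0.2, 0.5, 0.1]
opening: 1.001
```

```bash
cat >> h.py <<'E'
from scipy.spatial.transform import Rotation as Ro
def delta(pos,yaw):
    s=env.observe(); R=Ro.from_euler("xyz",s["tcp_rot"]); T=Ro.from_euler("xyz",[np.pi,0,yaw])
    d=R.inv().apply(np.array(pos)-s["ee_pos"])*100; w=np.degrees((R.inv()*T).as_rotvec())
    print("ee",s["ee_pos"].round(4),s["tcp_rot"].round(3),"F",s["ft_force"].round(1),"t",s["clock"]," shift cm",d.round(2),"turn",w.round(1))
E
python3 - <<'E'
from h import *
u=np.array([-.202,-.979]); p=np.array([.547,.144])
delta([*(p-u*.064),.036],np.radians(78.3))
print(env.observe()["joint_velocities"].round(3),env.observe()["joint_pos"].round(3))
E
```

```text
ee [0.5697 0.2084 0.0459] [ 3.112 -0.015  1.356] F [-0.2  0.5  0.1] t 4.125  shift cm [-0.4  -0.95  0.96] turn [ 1.7 -0.8 -0.6]
[-0.002 -0.013  0.017  0.004 -0.001 -0.002] [ 0.352  0.53  -0.295  0.713 -0.003  2.138]
```

jog_arm(
  commands=[
    [-0.2,-0.9,0.9,1.7,-0.8,-0.6,100],
    [0,0,0,0,0,0,100],
  ],
)

```text
clock: 4.38
ee_pos: [0.5613, 0.2089, 0.0378]
tcp_rot: [-3.141, -0.001, 1.367]
ft_force: [-0.3, 0.2, 0.0]
opening: 1.003
```

```bash
python3 - <<'E'
from h import *
u=np.array([-.202,-.979]); p=np.array([.547,.144])
delta([*(p-u*.064),.036],np.radians(78.3))
E
```

```text
ee [0.5613 0.2089 0.0378] [-3.141e+00 -1.000e-03  1.367e+00] F [-0.3  0.2  0. ] t 4.375  shift cm [-0.25 -0.09  0.18] turn [-0.  -0.1  0. ]
```

jog_arm(
  commands=[
    [-1.5,0,0.1,0,0,0,100],
    [-1.5,0,0,0,0,0,100],
    [-1.5,0,0,0,0,0,100],
    [-1.5,0,0,0,0,0,100],
    [-1.5,0,0,0,0,0,100],
  ],
)

```text
clock: 5.0
ee_pos: [0.5463, 0.1324, 0.0373]
tcp_rot: [3.14, -0.005, 1.368]
ft_force: [0.2, 2.2, -1.3]
opening: 0.997
```

```bash
python3 - <<'E'
from h import *
seat=np.array([.4939,-.1136]); u=np.array([-.202,-.979])
delta([*(seat-u*.0534),.036],np.radians(78.3))
for n in("side",):
    c=cam(n); f=c["frame"][:,:,::-1]
    f=f[120:290,220:420]
    cv2.imwrite(f"pics/{n}3.png",cv2.resize(f,None,fx=3.1,fy=3.1,interpolation=2))
E
```

```text
ee [0.5463 0.1324 0.0373] [ 3.14  -0.005  1.368] F [ 0.2  2.2 -1.3] t 5.0  shift cm [-19.82  -0.18   0.03] turn [ 0.1 -0.3  0.1]
```

View pics/side3.png

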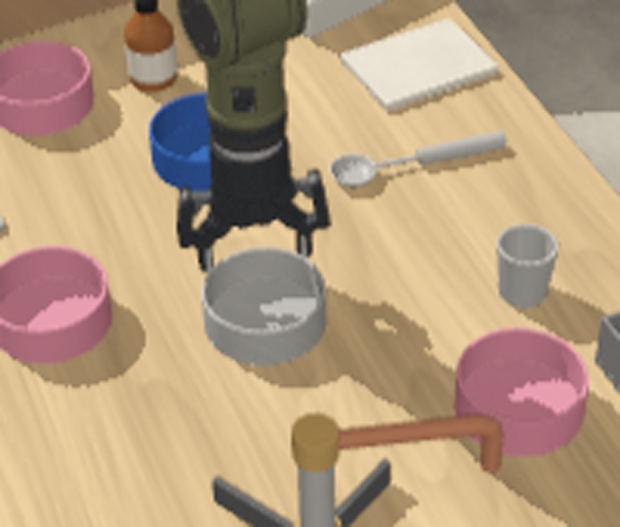

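jog_arm(
  commands=[
    [-1.6,0,0,0,0,0,100],
    [-1.6,0,0,0,0,0,100],
    [-1.6,0,0,0,0,0,100],
    [-1.6,0,0,0,0,0,100],
    [-1.6,0,0,0,0,0,100],
  ],
)

```text
clock: 5.68
ee_pos: [0.5283, 0.0473, 0.0371]
tcp_rot: [3.14, -0.003, 1.367]
ft_force: [1.1, 2.8, 0.4]
opening: 0.999
```

jog_arm(
  commands=[
    [-1.5,0,0,0,0,0,100],
    [-1.5,0,0,0,0,0,100],
    [-1.5,0,0,0,0,0,100],
    [-1.5,0,0,0,0,0,100],
  ],
)

```text
clock: 6.18
ee_pos: [0.5153, -0.0154, 0.0371]
tcp_rot: [3.14, -0.004, 1.367]
ft_force: [1.1, 3.1, 0.9]
opening: 0.997
```

```bash
python3 - <<'E'
from h import *
seat=np.array([.4939,-.1136]); u=np.array([-.202,-.979])
delta([*(seat-u*.0534),.036],np.radians(76))
for n in("side","top"):
    c=cam(n); f=c["frame"][:,:,::-1]
    f=f[170:340,240:440] if n=="side" else f[130:300,290:490]
    cv2.imwrite(f"pics/{n}4.png",cv2.resize(f,None,fx=3.5,fy=3.5,interpolation=2))
E
```

```text
ee [ 0.5153 -0.0154  0.0371] [ 3.14  -0.004  1.367] F [1.1 3.1 0.9] t 6.175  shift cm [-4.71 -0.11  0.1 ] turn [ 0.1 -0.2  2.3]
```

View pics/side4.png

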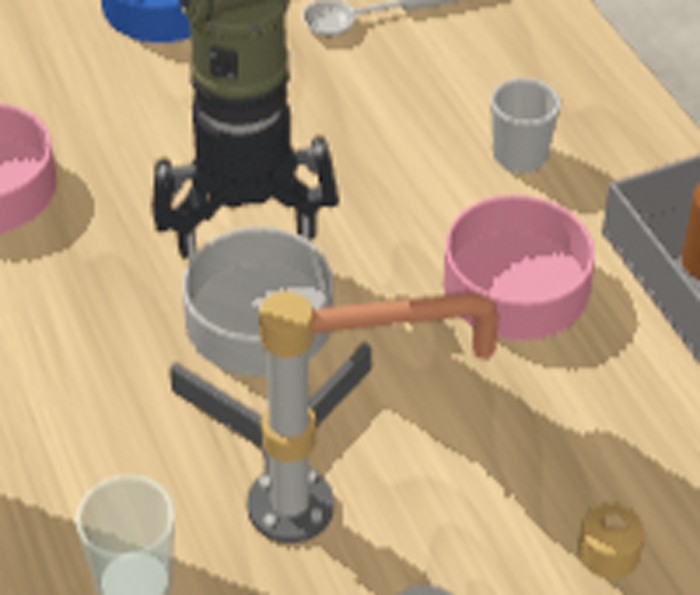

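View pics/top4.png

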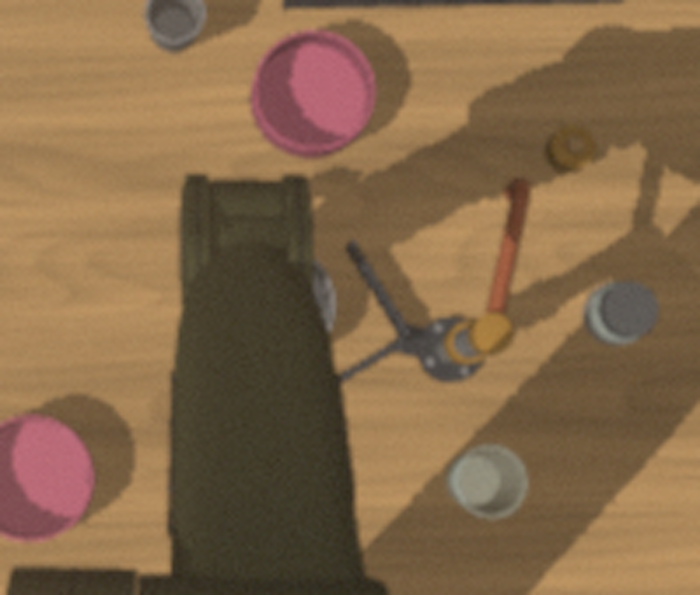

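jog_arm(
  commands=[
    [-1.2,0,0,0,0,1,100],
    [-1.2,0,0,0,0,1,100],
    [-1.0,0,0,0,0,1,100],
    [-0.5,0,0,0,0,0,100],
  ],
)

```text
clock: 6.78
ee_pos: [0.5057, -0.0561, 0.0369]
tcp_rot: [3.141, -0.003, 1.31]
ft_force: [1.0, 3.0, 0.6]
opening: 1.0
```

jog_arm(
  commands=[
    [-0.4,0,0,0,0,0,100],
    [-0.4,0,0,0,0,0,100],
  ],
)

```text
clock: 7.02
ee_pos: [0.5059, -0.0603, 0.0375]
tcp_rot: [3.139, -0.015, 1.31]
ft_force: [4.8, 14.7, 1.6]
opening: 0.998
```

jog_arm(
  commands=[
    [-0.4,0,0,0,0,0,100],
    [-0.4,0,0,0,0,0,100],
  ],
)

```text
clock: 7.28
ee_pos: [0.5069, -0.0625, 0.0382]
tcp_rot: [3.136, -0.031, 1.311]
ft_force: [3.6, 11.3, 1.4]
opening: 0.999
```

```bash
python3 - <<'E'
from h import *
delta([.506,-.06,.036],np.radians(75))
for n in("side","top"):
    c=cam(n); f=c["frame"][:,:,::-1]
    f=f[220:340,260:400] if n=="side" else f[130:300,290:490]
    cv2.imwrite(f"pics/{n}5.png",cv2.resize(f,None,fx=4,fy=4,interpolation=2)[:590,:790])
E
```

```text
ee [ 0.5069 -0.0625  0.0382] [ 3.136 -0.031  1.311] F [ 3.6 11.3  1.4] t 7.275  shift cm [ 0.21 -0.16  0.23] turn [ 0.3 -1.8  0.1]
```

View pics/side5.png

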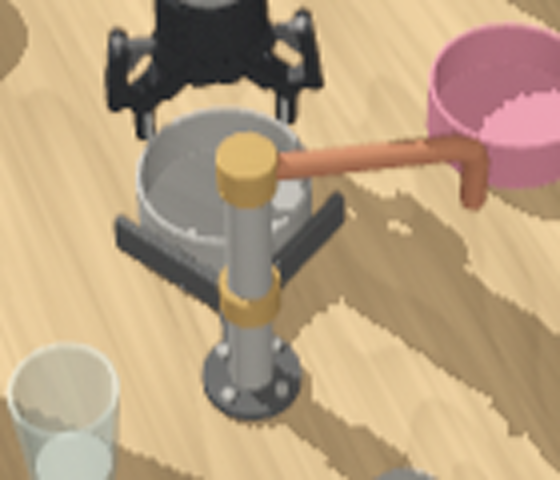

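jog_arm(
  commands=[
    [1,0,0,0,-1.8,0,100],
    [2,0,0,0,0,0,100],
    [2,0,-3,0,0,0,100],
    [3,0,-6,0,0,0,100],
    [5,0,-6,0,0,0,100],
  ],
)

```text
clock: 8.0
ee_pos: [0.5328, 0.0514, 0.1728]
tcp_rot: [-3.135, 0.016, 1.305]
ft_force: [2.3, 0.0, -0.6]
opening: 1.001
```

jog_arm(
  commands=[
    [5,0,-6,0,0,0,100],
    [6,0,-6,0,0,0,0],
    [6,0,-4,0,0,0,0],
    [0,0,0,0,0,0,0],
  ],
)

```text
clock: 8.5
ee_pos: [0.5719, 0.1865, 0.3025]
tcp_rot: [3.138, 0.02, 1.307]
ft_force: [0.1, -0.2, -0.4]
opening: 0.378
```

```bash
python3 - <<'E'
from h import *
delta([.506,-.06,.036],np.radians(75))
for n in("side","top"):
    c=cam(n); f=c["frame"][:,:,::-1]; cv2.imwrite(f"pics/{n}6r.png",f)
    f=f[220:340,260:400] if n=="side" else f[150:290,330:490]
    cv2.imwrite(f"pics/{n}6.png",cv2.resize(f,None,fx=4,fy=4,interpolation=2)[:590,:790])
E
```

```text
ee [0.5719 0.1865 0.3025] [3.138 0.02  1.307] F [ 0.1 -0.2 -0.4] t 8.5  shift cm [-24.98  -0.03  27.16] turn [ 0.2  1.1 -0.1]
```

View pics/side6.png

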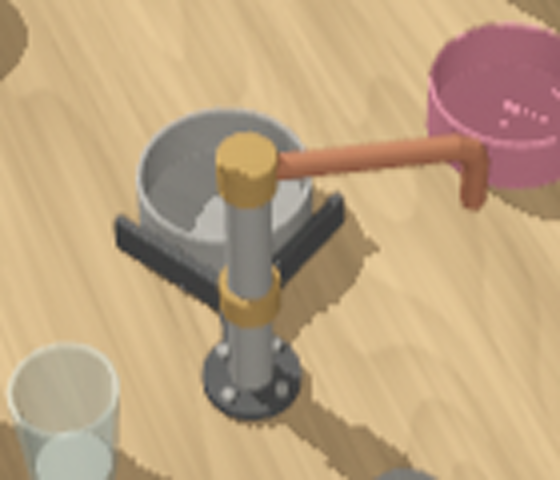

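View pics/top6.png

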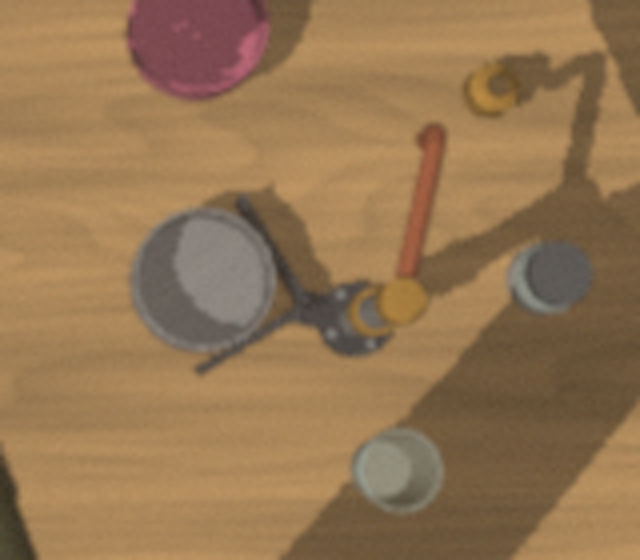

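```bash
python3 - <<'E'
from h import *
t=cam("top"); s=cam("side")
x0,y0=330,150
hsv=cv2.cvtColor(t["frame"],cv2.COLOR_RGB2HSV)
m=((hsv[...,1]<60)).astype(np.uint8); m[:, :355]=0; m[:,402:]=0; m[:195]=0;m[245:]=0
cv2.imwrite("pics/m6.png",cv2.resize(m[190:250,350:410]*255,None,fx=8,fy=8,interpolation=0))
a=plane(t,330+204/4-.5,150+280/4-.5,.045); print("pan top",a)
print("L/R/T/B",[plane(t,330+u/4-.5,150+v/4-.5,.045).round(4)[:2] for u,v in((132,280),(276,280),(204,208),(204,353))])
b=plane(s,260+226/4-.5,220+172/4-.5,.045); print("pan side",b)
for q in((138,175),(313,175),(226,108),(226,240)): print(plane(s,260+q[0]/4-.5,220+q[1]/4-.5,.045).round(4)[:2])
p=np.array([.4578,-.2437])
for c in(a,b):
    d=c[:2]-p; print(np.linalg.norm(d),np.degrees(np.arctan2(d[1],d[0])))
E
```

```text
pan top [ 0.48992207 -0.11196641  0.045     ]
L/R/T/B [array([ 0.4912, -0.0517]), array([ 0.4887, -0.1723]), array([ 0.5507, -0.114 ]), array([ 0.4289, -0.1099])]
pan side [ 0.49413818 -0.11217934  0.045     ]
[ 0.4384 -0.0914]
[ 0.5472 -0.1375]
[ 0.5158 -0.0583]
[ 0.4725 -0.1661]
0.13559338078829467 76.29635454370678
0.1364483363806168 74.55492128208944
```

View pics/m6.png

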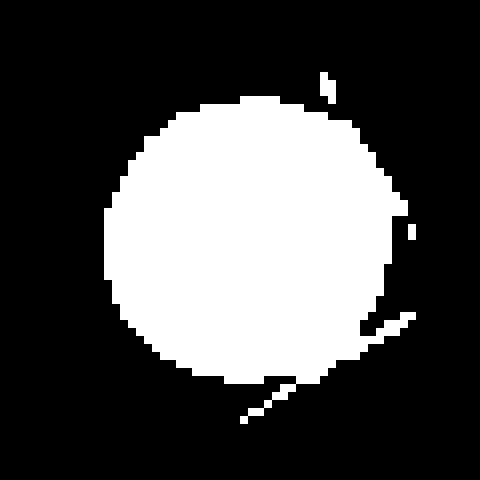

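jog_arm(
  commands=[
    [-4.8,1,0,0,1.1,0,0],
    [-4.8,1,0,0,0,0,0],
    [-4.8,1,0,0,0,0,0],
    [-4.8,1,0,0,0,0,0],
    [-4.8,1,0,0,0,0,0],
  ],
)

```text
clock: 9.32
ee_pos: [0.5458, -0.0736, 0.2936]
tcp_rot: [-3.124, 0.013, 1.3]
ft_force: [0.4, 0.1, -0.1]
opening: 0.006
```

jog_arm(
  commands=[
    [-4.8,1,0,0,0,0,0],
    [-4.8,1,0,0,0,0,0],
    [-4.8,1,0,0,0,0,0],
    [-4.5,0.8,0,0,0,0,0],
    [0,0,0,0,0,0,0],
  ],
)

```text
clock: 9.95
ee_pos: [0.5189, -0.2802, 0.2885]
tcp_rot: [-3.109, 0.016, 1.285]
ft_force: [-0.2, 0.1, 0.1]
opening: 0.001
```

```bash
python3 - <<'E'
from h import *
delta([.542,-.301,.198],np.radians(76.6))
E
```

```text
ee [ 0.5189 -0.2802  0.2885] [-3.109  0.016  1.285] F [-0.2  0.1  0.1] t 9.95  shift cm [-1.2   3.1   8.97] turn [-1.9  0.8 -3. ]
```

Move to the spot at height first, then check before descending.

jog_arm(
  commands=[
    [-1.5,3.1,0,-1.9,0.8,-3,0],
    [0,0,0,0,0,0,0],
  ],
)

```text
clock: 10.2
ee_pos: [0.5413, -0.304, 0.2854]
tcp_rot: [-3.136, -0.002, 1.335]
ft_force: [-0.5, 0.3, 0.5]
opening: -0.002
```

```bash
python3 - <<'E'
from h import *
delta([.542,-.301,.198],np.radians(76.6))
for n in("side","top"):
    c=cam(n); f=c["frame"][:,:,::-1]
    f=f[200:340,260:420] if n=="side" else f[150:290,330:490]
    cv2.imwrite(f"pics/{n}7.png",cv2.resize(f,None,fx=4,fy=4,interpolation=2)[:590,:790])
E
```

```text
ee [ 0.5413 -0.304   0.2854] [-3.136e+00 -2.000e-03  1.335e+00] F [-0.5  0.3  0.5] t 10.2  shift cm [0.29 0.04 8.74] turn [-0.3 -0.1 -0.1]
```

View pics/side7.png

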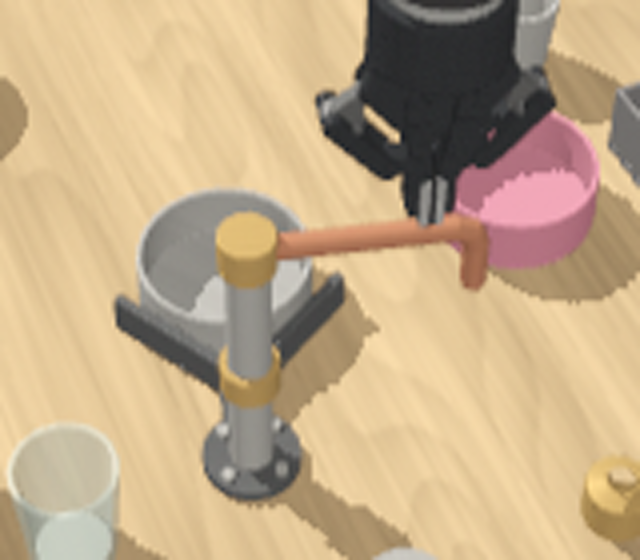

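jog_arm(
  commands=[
    [0,0,4,0,0,0,0],
    [0,0,3,0,0,0,0],
    [0,0,1.5,0,0,0,0],
    [0,0,0,0,0,0,0],
  ],
)

```text
clock: 10.8
ee_pos: [0.5378, -0.2979, 0.2]
tcp_rot: [-3.133, -0.003, 1.338]
ft_force: [0.2, -0.8, -0.7]
opening: -0.005
```

```bash
python3 - <<'E'
from h import *
delta([.542,-.301,.198],np.radians(76.6))
for n in("side","top"):
    c=cam(n); f=c["frame"][:,:,::-1]
    f=f[200:340,260:420] if n=="side" else f[150:290,330:490]
    cv2.imwrite(f"pics/{n}8.png",cv2.resize(f,None,fx=4,fy=4,interpolation=2)[:590,:790])
E
```

```text
ee [ 0.5378 -0.2979  0.2   ] [-3.133e+00 -3.000e-03  1.338e+00] F [ 0.2 -0.8 -0.7] t 10.8  shift cm [-0.21  0.48  0.19] turn [-0.5 -0.2  0.1]
```

View pics/side8.png

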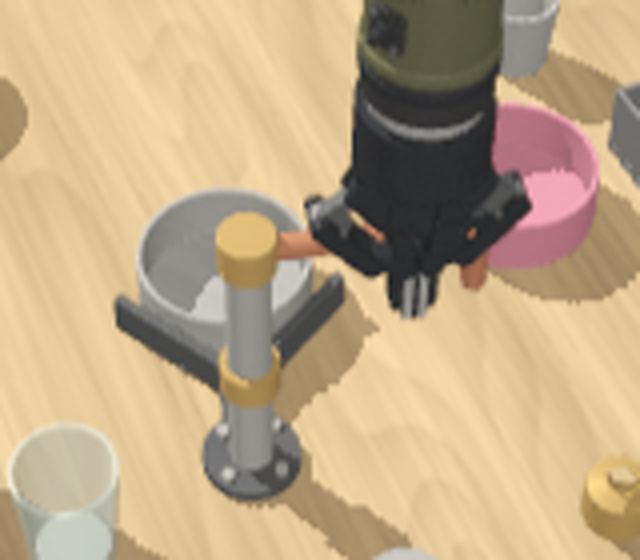

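jog_arm(
  commands=[
    [0.7,0.4,0.1,0,0,0,0],
    [0.8,0,0,0,0,0,0],
    [1.0,0.15,0,0,0,-6,0],
    [1.0,0.15,0,0,0,-6,0],
  ],
)

```text
clock: 11.4
ee_pos: [0.5551, -0.2666, 0.2039]
tcp_rot: [-3.141, 0.003, 1.552]
ft_force: [-0.8, -1.7, -0.8]
opening: 0.001
```

```bash
cat >> h.py <<'E'
def arc(phi=None):
    s=env.observe(); p=np.array([.4578,-.2437]); y=s["tcp_rot"][2]; ph=y-np.pi/2 if phi is None else phi
    e=np.array([np.cos(ph),np.sin(ph)]);n=np.array([-e[1],e[0]]); d=s["ee_pos"][:2]-p
    print("ee",s["ee_pos"].round(4),"rpy",s["tcp_rot"].round(3),"F",s["ft_force"].round(1),"phi",np.degrees(ph).round(1),"radial",(d@e).round(4),"tang",(d@n).round(4),s["clock"])
E
python3 - <<'E'
from h import *
arc()
E
```

```text
ee [ 0.5551 -0.2666  0.2039] rpy [-3.141e+00  3.000e-03  1.552e+00] F [-0.8 -1.7 -0.8] phi -1.1 radial 0.0977 tang -0.021 11.4
```

jog_arm(
  commands=[
    [1.0,0.1,0.2,0,0,-6,0],
    [1.0,0.1,0.1,0,0,-6,0],
    [1.0,0.1,0.1,0,0,-6,0],
    [1.0,0.1,0,0,0,-6,0],
    [1.0,0.1,0,0,0,-6,0],
  ],
)

```text
clock: 12.02
ee_pos: [0.5549, -0.2178, 0.2039]
tcp_rot: [3.14, 0.016, 2.093]
ft_force: [0.6, -2.1, -1.8]
opening: 0.002
```

```bash
python3 - <<'E'
from h import *
arc()
for n in("side","top"):
    c=cam(n); f=c["frame"][:,:,::-1]
    f=f[200:340,260:420] if n=="side" else f[150:290,330:490]
    cv2.imwrite(f"pics/{n}9.png",cv2.resize(f,None,fx=4,fy=4,interpolation=2)[:590,:790])
E
```

```text
ee [ 0.5549 -0.2178  0.2039] rpy [3.14  0.016 2.093] F [ 0.6 -2.1 -1.8] phi 29.9 radial 0.0971 tang -0.026 12.025
```

View pics/side9.png

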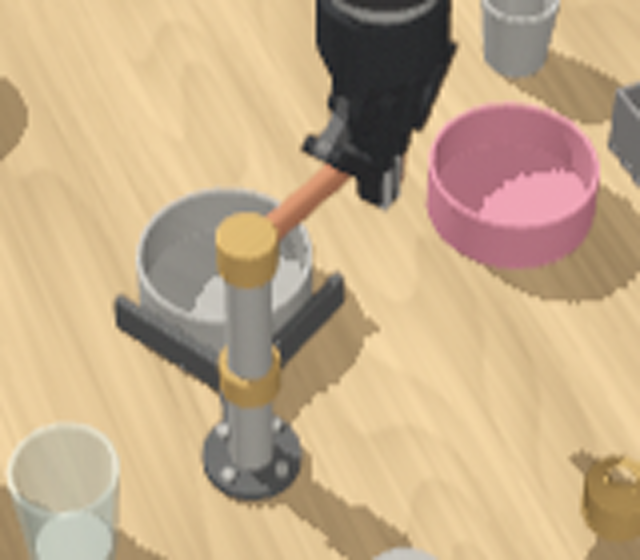

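jog_arm(
  commands=[
    [1.1,0.1,0.2,0,0,-5.5,0],
    [1.1,0.1,0.1,0,0,-5.5,0],
    [1.1,0.1,0.1,0,0,-5.5,0],
    [1.1,0.1,0.1,0,0,-5.5,0],
    [1.1,0.1,0,0,0,-5.5,0],
  ],
)

```text
clock: 12.75
ee_pos: [0.53, -0.1748, 0.2032]
tcp_rot: [-3.139, 0.032, 2.575]
ft_force: [1.7, -1.2, -1.2]
opening: -0.002
```

```bash
python3 - <<'E'
from h import *
arc()
for n in("side","top"):
    c=cam(n); f=c["frame"][:,:,::-1]
    f=f[200:340,260:420] if n=="side" else f[150:290,330:490]
    cv2.imwrite(f"pics/{n}10.png",cv2.resize(f,None,fx=4,fy=4,interpolation=2)[:590,:790])
E
```

```text
ee [ 0.53   -0.1748  0.2032] rpy [-3.139  0.032  2.575] F [ 1.7 -1.2 -1.2] phi 57.5 radial 0.0969 tang -0.024 12.75
```

View pics/side10.png

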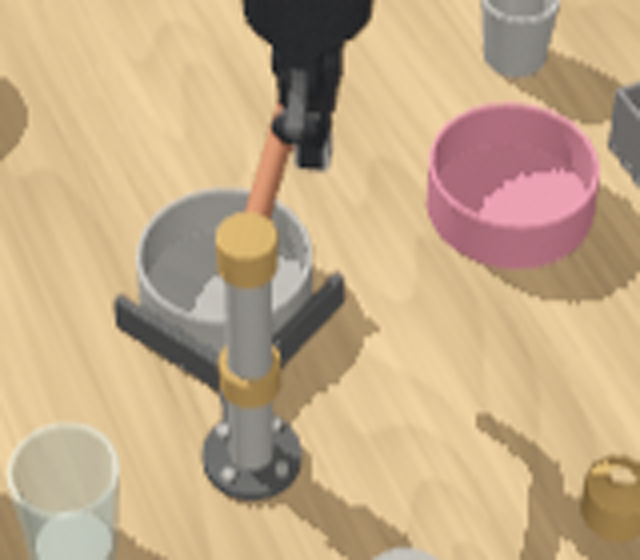

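View pics/top10.png

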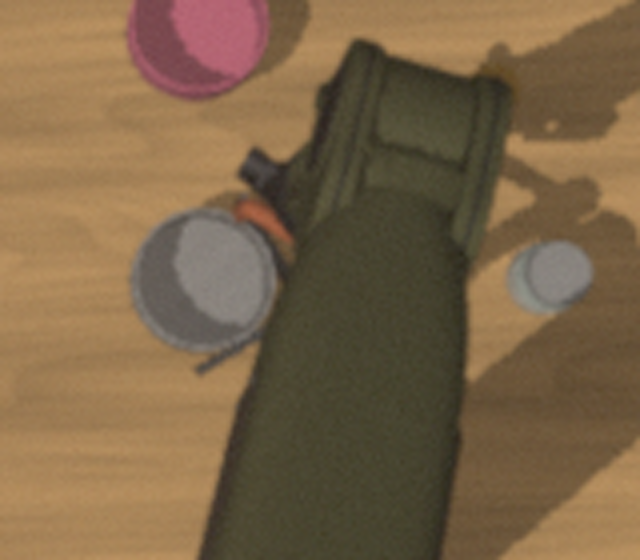

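```bash
python3 - <<'E'
from h import *
t=cam("top");s=cam("side")
p=np.array([.4578,-.2437])
for c,q,o in((t,(243,207),(330,150)),(t,(260,215),(330,150)),(t,(275,232),(330,150)),(s,(262,190),(260,200)),(s,(278,130),(260,200))):
    a=plane(c,o[0]+q[0]/4-.5,o[1]+q[1]/4-.5,.212)[:2]-p; print(np.linalg.norm(a),np.degrees(np.arctan2(a[1],a[0])))
E
```

```text
0.13813144471565972 58.22557807143402
0.12403670037421864 57.652776553403704
0.10794624637828469 60.480631293045285
0.041636056797083355 54.88878703763178
0.09120714115075576 55.55188521229425
```

jog_arm(
  commands=[
    [1.1,0.1,0.1,0,0,-5.8,0],
    [1.1,0.1,0.1,0,0,-5.8,0],
    [1.1,0.1,0,0,0,-5.8,0],
    [0,0,0,0,0,0,0],
  ],
)

```text
clock: 13.45
ee_pos: [0.5059, -0.1585, 0.2015]
tcp_rot: [-3.131, 0.036, 2.875]
ft_force: [0.1, -0.2, -0.4]
opening: 0.005
```

```bash
python3 - <<'E'
from h import *
arc()
for n in("side","top"):
    c=cam(n); f=c["frame"][:,:,::-1]
    f=f[200:340,260:420] if n=="side" else f[150:290,330:490]
    cv2.imwrite(f"pics/{n}11.png",cv2.resize(f,None,fx=4,fy=4,interpolation=2)[:590,:790])
E
```

```text
ee [ 0.5059 -0.1585  0.2015] rpy [-3.131  0.036  2.875] F [ 0.1 -0.2 -0.4] phi 74.7 radial 0.0948 tang -0.0239 13.45
```

View pics/side11.png

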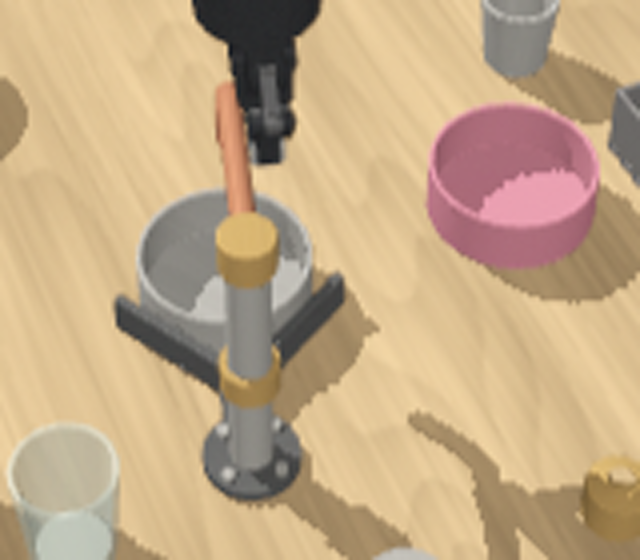

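View pics/top11.png

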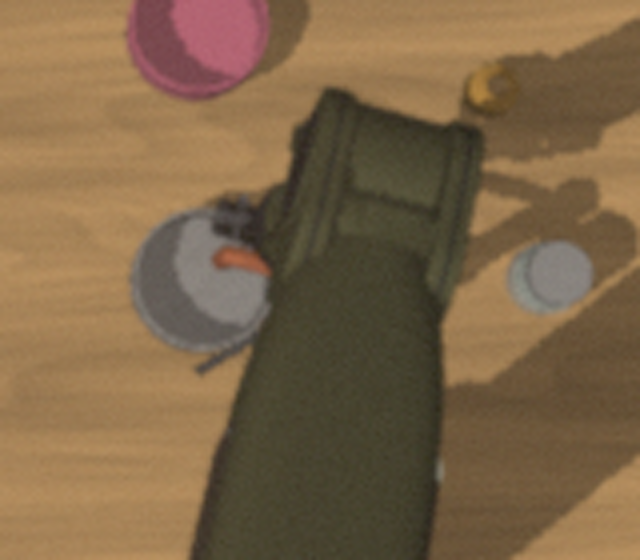

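```bash
python3 - <<'E'
from h import *
t=cam("top");s=cam("side")
p=np.array([.4578,-.2437])
for c,q,o in((t,(218,258),(330,150)),(t,(250,262),(330,150)),(s,(227,90),(260,200)),(s,(236,150),(260,200))):
    a=plane(c,o[0]+q[0]/4-.5,o[1]+q[1]/4-.5,.212)[:2]-p; print(np.linalg.norm(a),np.degrees(np.arctan2(a[1],a[0])))
E
```

```text
0.14191021904429915 75.98800743268646
0.11775890078988309 74.82803316813322
0.12428448955343237 73.18848572888626
0.07323439127945722 72.52640186229215
```

jog_arm(
  commands=[
    [-1.5,0,0,0,0,0,0],
    [-2.5,0,0,0,0,0,0],
    [-2,0,-3,0,0,0,0],
    [0,0,-6,0,0,0,0],
    [0,0,-6,0,0,0,0],
  ],
)

```text
clock: 14.28
ee_pos: [0.5633, -0.1733, 0.3499]
tcp_rot: [-3.13, 0.025, 2.871]
ft_force: [0.7, -0.8, 0.2]
opening: 0.0
```

jog_arm(
  commands=[
    [-3,-5,-3,0,0,0,0],
    [-5,0,0,0,0,0,0],
    [-5,0,0,0,0,0,0],
    [-5,0,0,0,0,0,0],
    [0,0,0,0,0,0,0],
  ],
)

```text
clock: 14.9
ee_pos: [0.7134, -0.2662, 0.3913]
tcp_rot: [-3.128, 0.044, 2.868]
ft_force: [-0.7, 0.3, 0.6]
opening: -0.0
```

```bash
python3 - <<'E'
from h import *
arc()
for n in("side","top"):
    c=cam(n); f=c["frame"][:,:,::-1]; cv2.imwrite(f"pics/{n}12r.png",f)
    f=f[200:340,260:420] if n=="side" else f[150:290,330:490]
    cv2.imwrite(f"pics/{n}12.png",cv2.resize(f,None,fx=4,fy=4,interpolation=2)[:590,:790])
E
```

```text
ee [ 0.7134 -0.2662  0.3913] rpy [-3.128  0.044  2.868] F [-0.7  0.3  0.6] phi 74.3 radial 0.0474 tang -0.2522 14.9
```

View pics/side12r.png

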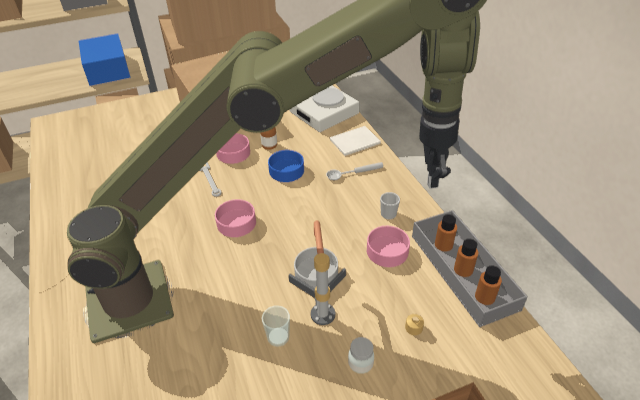

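View pics/top12.png

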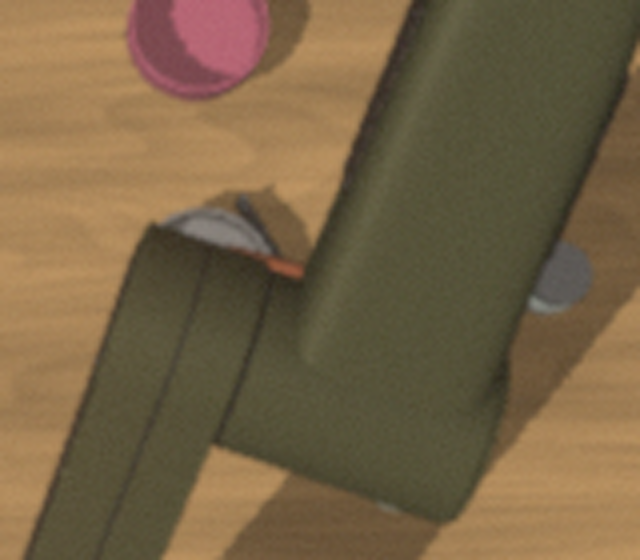

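jog_arm(
  commands=[
    [2.9,-5.1,0,0,0,0,0],
    [2.9,-5.1,0,0,0,0,0],
    [2.9,-5.1,0,0,0,0,0],
    [2.9,-5.1,0,0,0,0,0],
    [2.9,-5.1,0,0,0,0,0],
  ],
)

```text
clock: 15.62
ee_pos: [0.4895, -0.4662, 0.3947]
tcp_rot: [-3.128, 0.043, 2.876]
ft_force: [-0.3, -0.1, -0.2]
opening: 0.0
```

jog_arm(
  commands=[
    [2.9,-4,0,0,0,0,0],
    [0,0,0,0,0,0,0],
  ],
)

```text
clock: 15.88
ee_pos: [0.4414, -0.4962, 0.3974]
tcp_rot: [-3.126, 0.043, 2.869]
ft_force: [0.5, 1.3, 0.0]
opening: 0.001
```

```bash
python3 - <<'E'
from h import *
arc()
for n in("side","top"):
    c=cam(n); f=c["frame"][:,:,::-1]; cv2.imwrite(f"pics/{n}13r.png",f)
    f=f[200:340,260:420] if n=="side" else f[150:290,330:490]
    cv2.imwrite(f"pics/{n}13.png",cv2.resize(f,None,fx=4,fy=4,interpolation=2)[:590,:790])
E
```

```text
ee [ 0.4414 -0.4962  0.3974] rpy [-3.126  0.043  2.869] F [0.5 1.3 0. ] phi 74.4 radial -0.2476 tang -0.0523 15.875
```

View pics/side13r.png

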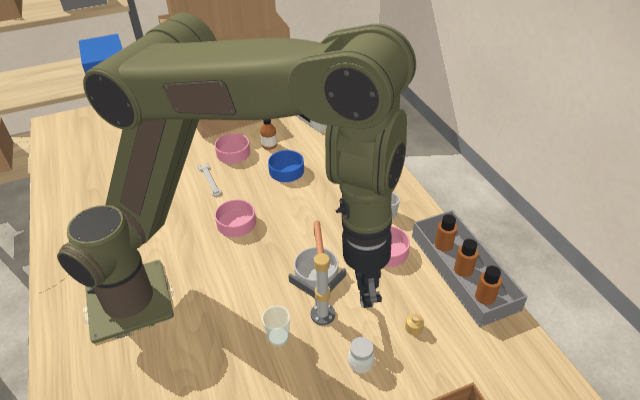

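View pics/top13.png

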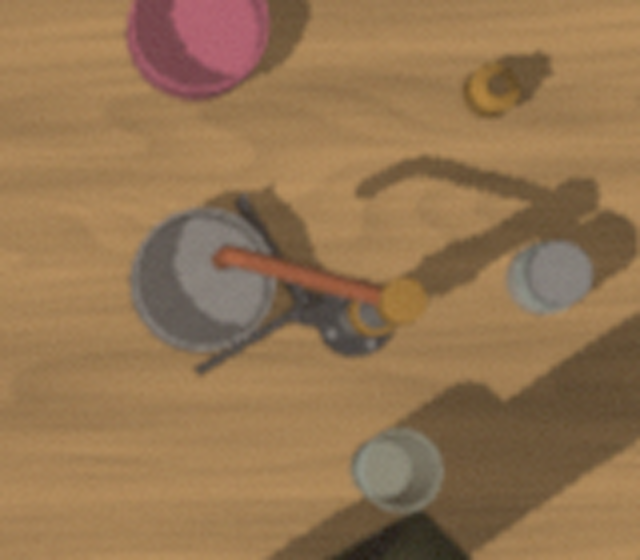

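```bash
python3 - <<'E'
from h import *
t=cam("top")
f=lambda u,v,z:plane(t,330+u/4-.5,150+v/4-.5,z)[:2]
hub=f(404,300,.219); bend=f(223,257,.213); pan=f(204,280,.045)
d=(bend-hub)/np.linalg.norm(bend-hub); tip=hub+.135*d
print(hub,bend,np.linalg.norm(bend-hub),np.degrees(np.arctan2(d[1],d[0])),"tip",tip,"pan",pan,"dist",np.linalg.norm(tip-pan),"pan-hub",np.linalg.norm(pan-hub))
a=cv2.imread("pics/top6.png").astype(int);b=cv2.imread("pics/top13.png").astype(int)
print("joint vel",np.abs(env.observe()["joint_velocities"]).max())
o=cv2.imread("pics/top0.png");n=cv2.imread("pics/top13r.png")
cv2.imwrite("pics/cmp.png",np.vstack([o[80:300,150:500],n[80:300,150:500]]))
E
```

```text
[ 0.45695429 -0.24344004] [ 0.49274192 -0.10969905] 0.13844640337490974 75.01925138101942 tip [ 0.49185105 -0.11302832] pan [ 0.48992207 -0.11196641] dist 0.002201954877541862 pan-hub 0.1355440430813714
joint vel 0.029684643457754175
```

View pics/cmp.png

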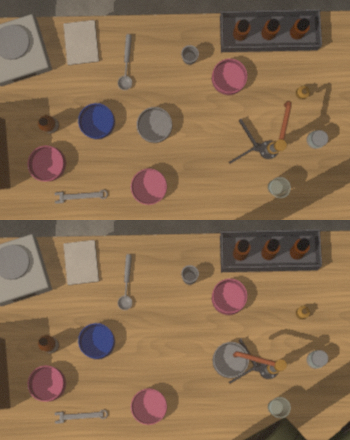

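```bash
python3 -c "
from cell import env
print(env.hand_in())"
```

```text
the job is handed in; nothing more can be done
None
```

I pushed the pan home into the V-stop, then pushed the spout round over its middle, and handed the job in at about 16 s. No verdict was reported, so what follows is from my own checks.

**Pan:** I pushed it with the open fingers straddling its rear wall. The spout stayed swung aside at about 1.5 rad. Contact force rose to about 15 N along the V's axis, which points to both bars taking load. Afterwards the pan's centre was 135.5–136.4 mm from the pivot, against 135 mm nominal.

**Spout:** With the fingers shut, I pushed the tube round in an arc at about 95 mm from the pivot. It ended at about 75° in the world frame, pointing at the pan. I estimate the outlet at about 2 mm from the pan's centre in the top view.

**Final state:** The arm is clear of everything, with forces near zero. The top view before and after shows the other items where they were.

**Disagreement:** The two cameras differ by about 4 mm on the pan's centre, or 74.6° against 76.3° seen from the pivot. The direction of the V that I measured from its bars varied from 73° to 75.4°. So I could not measure the pan's sideways centring to better than a few mm. For that I relied on its contact with both bars.

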